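# Hang the rinsed grit pot on the drip stand by its bail

### The arm

A 7-joint arm with a two-finger parallel gripper is mounted at the origin on a cart in front of the work surface, level with it; the furniture and walls round the work are solid. World frame = base frame: x ahead of the robot, y to its left, z up, the work surface at z = 0. Lengths are in m, angles in rad, forces in N, time in s.
With the tool pointing down it reaches from about 0.4 to 0.85 m from the base axis. Payload 10.4 kg.
Tool frame: the origin (TCP) lies midway between the tips of the shut fingers; the grasp point (between the pads) lies 19 mm behind it; z points along the fingers, y is the line along which they close (so a half turn about z gives the same grasp; the last joint's range is limited). The gripper opens to 87 mm and grips with 3 to 60 N. Pads are 19 mm wide; open, the fingers measure 117 mm over their backs; the gripper's body (75 mm by 190 mm) begins 51 mm behind the grasp point.
Start: joints at [1.232, 0.332, -0.065, 1.46, 0.022, 1.35, -0.088], TCP at [0.194, -0.594, 0.19] pointing down, gripper open.
Joint ranges: [-2.6, 2.6], [-0.5, 2.12], [-1.47, 1.34], [0.16, 2.42], [-1.27, 4.41], [0.06, 2.06], [-2.6, 2.6]. Speed limits (rad/s): [2.22, 2.22, 2.79, 2.79, 3.14, 3.14, 3.14].

### API

Orientations are given as a unit quaternion [x, y, z, w].
In Python, from bench import r gives the robot as it stands.
- The arm moves only by the tool arm_command, never from a script. Its argument "moves" is one flat list of numbers, 4 for each row, row after row: the shift along the tool's x, y, z in cm, then the turn about the tool's z in degrees. A call has 1 to 12 rows; each row shifts and turns the commanded pose from where the row before left it, along the tool's axes as they then stand; what a row does not reach is not made up. A row lasts 1/12 s, in which the tool goes at most 41.7 mm and 7.16 degrees, less where a joint would pass 70% of its speed; a pose out of reach is approached as far as the arm can. A call with a gripper value outside its range is refused whole. "fingers" is the opening in per cent of the stroke, from 0 (shut) to 100 (fully open), set as the call begins (left out, the last holds). The fingers move at their own pace and stop on an object; "squeeze" is the grip in N (left out, the last holds). Time passes only in rows, so rows that do not move let the fingers close. It gives the time, the measured TCP pose, the force, the opening and the grip force at its end, in the units of the state.
- r.read_state(): the state, without advancing time (a new reading comes with each control period).
- r.camera(name): name is "side" or "top" or "wrist"; returns the picture (400x640x3 uint8, red, green, blue); there is no depth.
- r.camera_info(name): a dict with "fx", "fy", "cx", "cy" (pixels), "origin" and "attitude" of the camera in the world. Camera axes: x right, y up, looking along -z (the intrinsics and any distortion apply to the point x, -y, -z); pixel columns grow to the right and rows downward; lengths in m; the calibration is good to about 2 mm. A picture is of the moment at which its call begins: read the wrist's pose just before it. camera_info takes no time and is no camera call; for the wrist camera it gives the pose at the moment of the call.
- r.close_job(): hands the job in; it is judged then, once.
The state is a dict: "time": time; "joint_positions": joint angles; "joint_vel": joint speeds; "joint_torque": joint torques, N m; "ee_pos": TCP position; "eef_rot": TCP orientation; "ft_force": force on the tool from outside, world axes, zero at the start; "torque": the same for the moment, N m; "width": finger opening in m; "grip_force": force on a finger pad.
Only numpy, scipy, OpenCV 4.12 (cv2) and the standard library are available. Lean on these libraries where they do the work, as an engineer would, in place of code of your own. Each camera call takes 0.05 s, during which the arm holds its last target. There are 200 camera calls.

### The job

The blue grit pot has been rinsed and must hang up to drip dry. Raise its folded-down wire bail upright while the pot still stands on the bench, then lift the pot by the bail, keeping it level, and hang it on the two-pronged drip stand so that the wooden grip of the bail rests across both prongs and the pot hangs free. Leave the red pot as it stands.

Things in the scene. Friction and masses are not known exactly. Their poses are not given: they have to be found in the camera images.
- blue_pot: Blue pot, 72 mm tall, 84 mm across at the dark rim, 0.36 to 0.57 kg, loose. Origin: centre of its underside, z up. Its steel wire bail (a U, 100 mm wide) is hinged along the pot's y, 56 mm above the origin. It starts folded, level, out to the pot's -x (robot) side and swings up and over through 180 degrees; it turns easily and drops again if let go before it is upright.
- bail_grip (a point): Middle of the wooden grip on the blue pot's bail: round sleeve 12 mm thick, 76 mm long, turning easily on the wire, 100 mm from the hinge line. In the pot's frame (mm): (-100,0,56) folded, with 52 mm free between grip and rim; (0,0,156) upright. y runs along the grip; its axes are the pot's when folded and turn with the bail.
- stand: Fixed drip stand: grey base 160x120x10 mm, post at x=+55, two 8 mm prongs at y=-32 and +32 (56 mm gap for fingers) from the post's top (215 high) forward to -x, with a hollow at x=-30 and upturned tips at x=-58, 214 high. Origin: underside centre, z up. Grip in the hollow: centre (-30,0,200), along y. The pot is wider than the gap: enter from the front (-x), prongs under the grip, above the rim.
- red_pot: The bystander: a pot of the same form and size as the blue one, with the same bail and grip, but red; loose. Origin: centre of its underside.

How it is judged:
On the way, in this order (a step that is already met when the one before it is completed fails the run):
1. the bail of the blue pot is raised upright (within about 20 degrees) while the pot still stands on the bench (z of bail_grip in the frame of blue_pot above 0.149 m and height (world z) of blue_pot below 0.01 m and angle between blue_pot's own z axis and vertical below 0.15 rad), for 0.1 s.
2. the blue pot is lifted clear of the bench, hanging from its upright bail (height (world z) of blue_pot above 0.025 m and z of bail_grip in the frame of blue_pot above 0.145 m), for 0.2 s.
At the end, for the whole second after the job is handed in: The blue pot hangs nearly still from the stand by its bail: wooden grip across both prongs, between tips and post (middle within 25 mm of the prongs' mid-line, square within 14 degrees), pot off the base plate and level within 11 degrees; the red pot upright within 20 mm of where it was (x of bail_grip in the frame of stand between -0.05 and 0.03 m and y of bail_grip in the frame of stand between -0.025 and 0.025 m and z of bail_grip in the frame of stand between 0.19 and 0.222 m and angle between the y axis of bail_grip and the y axis of stand, either way round below 0.25 rad and contact force between blue_pot and stand above 1 N and height (world z) of blue_pot above 0.025 m and angle between blue_pot's own z axis and vertical below 0.2 rad and linear speed of blue_pot below 0.1 m/s and distance of red_pot from where it was at the start of the episode below 0.02 m and angle between red_pot's own z axis and vertical below 0.1 rad); the robot touches nothing.
It fails at once if the blue pot is tipped more than 35 degrees (angle between blue_pot's own z axis and vertical above 0.61 rad).
It fails at once if the red pot is pushed more than 30 mm or tipped (distance of red_pot from where it was at the start of the episode above 0.03 m or angle between red_pot's own z axis and vertical above 0.3 rad).
It also fails if it takes over 61 s, if anything falls off the work surface, if the arm or the gripper's body presses on something with over 40 N, if the wrist force passes 120 N, or if a joint passes its speed limit or range.

## Working session

There is one attempt and no reset: what is moved stays moved. The work goes in short steps, Python scripts to look and compute and a tool call to move; the robot and the scene stay as the last step left them, time stands still between calls to the robot, and variables do not carry over. Pictures are saved under pics/ and viewed, at most 10 in all, crops included, and the job is handed in when it is done.

Besides the shell and the picture viewer there is one more tool, called after "Emit:" in YAML: its name, and indented under it one key for each argument. arm_command: Moves the arm, as the interface text tells. Its arguments: {"type":"object","properties":{"moves":{"type":"array"},"fingers":{"type":"number"},"squeeze":{"type":"number"}},"required":["moves"]}

```bash
mkdir -p pics; ls; python3 - <<'E'
from bench import r
import cv2
s=r.read_state();print(s)
for n in("side","top"):
    cv2.imwrite(f"pics/{n}0.png",r.camera(n)[:,:,::-1]);print(n,r.camera_info(n))
print(r.camera_info("wrist"))
E
```

```text
pics
{'time': 0.0, 'joint_positions': array([ 1.23242316,  0.33287803, -0.06469964,  1.46096088,  0.02156562,
        1.34991442, -0.08848627]), 'joint_vel': array([-0.00165625, -0.0001918 ,  0.00054275,  0.00091719,  0.0015145 ,
        0.00068606,  0.00021367]), 'joint_torque': array([ 5.74035676e-04, -6.23259044e+01,  2.49809457e-02, -3.89894986e+01,
       -6.13325089e-02,  3.97395494e-02,  9.39006713e-05]), 'ee_pos': array([ 0.19395768, -0.59366787,  0.18934079]), 'eef_rot': array([ 9.87559377e-01,  1.57244839e-01, -1.33082141e-04, -7.21273503e-04]), 'ft_force': array([ 0.32243178,  0.09052651, -0.32383486]), 'torque': array([-0.00098093, -0.01086471,  0.01838839]), 'grip_force': 0.0, 'width': 0.0872234609080267}
side {'fx': 418.54444426089754, 'fy': 418.54444426089754, 'cx': 321.15317018160454, 'cy': 197.5099556442878, 'origin': array([0.13685542, 0.3764294 , 0.86664962]), 'attitude': array([-0.11732927,  0.29201413,  0.88230126, -0.35000868])}
top {'fx': 367.62173265961616, 'fy': 367.62173265961616, 'cx': 320.0556879950039, 'cy': 203.17908926912224, 'origin': array([ 0.42578247, -0.05643904,  0.91118772]), 'attitude': array([ 0.06244545, -0.04460206, -0.70110182,  0.70891992])}
{'fx': 342.8290871124435, 'fy': 342.8290871124435, 'cx': 325.7034314762443, 'cy': 200.67873348440284, 'origin': array([ 0.27435924, -0.56825419,  0.38357228]), 'attitude': array([-0.12480121,  0.09125284, -0.57947812,  0.80018915])}
```

View pics/side0.png

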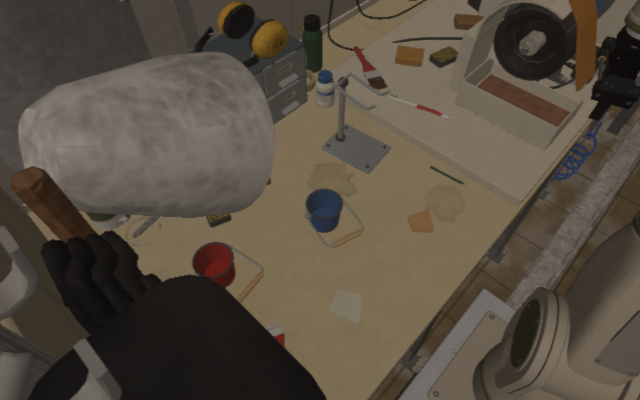

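View pics/top0.png

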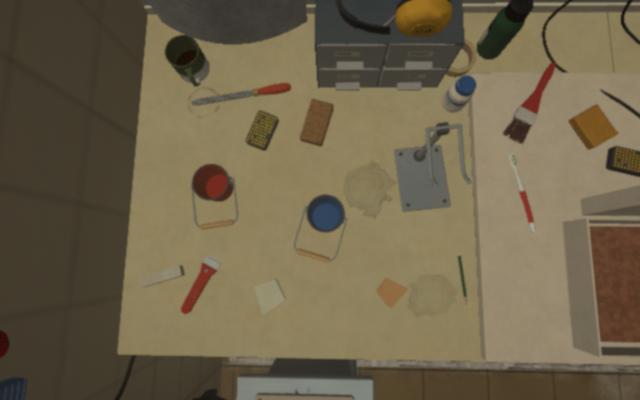

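The pictures show the blue pot near (325,213) in the top view, its bail towards the robot at (317,253). The red pot is at (213,183). The stand base is at (424,178), with its prongs running forward to (432,182) and (467,180). I'll enlarge both views to read points.

```bash
python3 - <<'E'
import cv2,numpy as np
t=cv2.imread("pics/top0.png");s=cv2.imread("pics/side0.png")
f=lambda i,x,y,w,h,k:cv2.resize(i[y:y+h,x:x+w],None,fx=k,fy=k,interpolation=cv2.INTER_CUBIC)
cv2.imwrite("pics/tc.png",f(t,285,115,200,150,4))
cv2.imwrite("pics/sc.png",f(s,280,60,160,190,3))
E
```

```text
(no output)
```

View pics/tc.png

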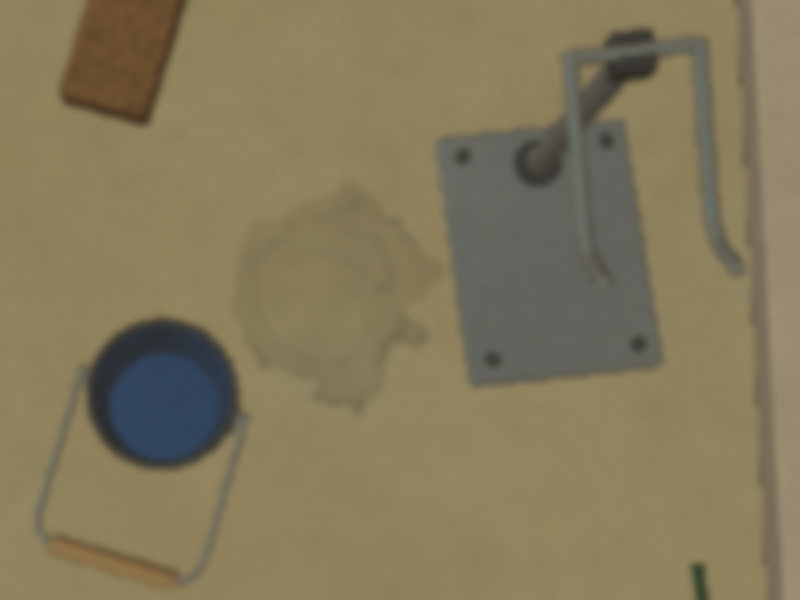

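View pics/sc.png

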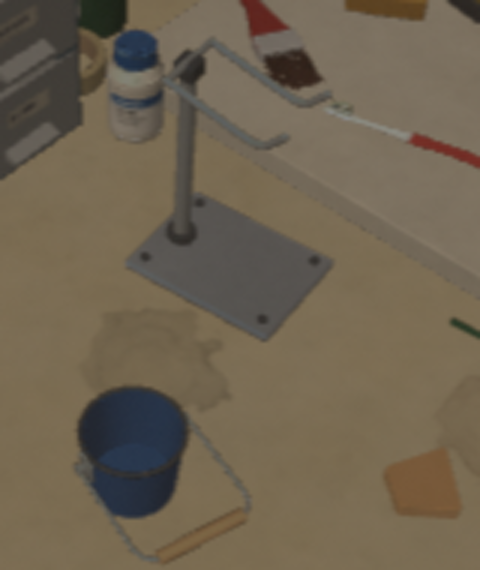

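Top crop (×4): the grip ends are at (50,543) and (178,580), and the rim centre is at (163,393). The base corners are at (438,140), (622,121), (660,362) and (472,384), and the prong tips at (600,282) and (738,270).
Side crop (×3): the grip ends are at (160,556) and (244,516), and the rim centre is at (133,432). The tips are at (286,138) and (328,96), and the base corners at (126,264), (200,195), (332,263) and (265,340).

```bash
cat > h.py <<'E'
import numpy as np
from scipy.spatial.transform import Rotation as R
def ray(ci,u,v):
    d=R.from_quat(ci["attitude"]).apply([(u-ci["cx"])/ci["fx"],-(v-ci["cy"])/ci["fy"],-1]);return np.array(ci["origin"]),d/np.linalg.norm(d)
def tri(*rays):
    A=[];b=[]
    for o,d in rays:
        P=np.eye(3)-np.outer(d,d);A.append(P);b.append(P@o)
    A=np.vstack(A);b=np.hstack(b);x=np.linalg.lstsq(A,b,rcond=None)[0];return x,np.linalg.norm(A@x-b)
def proj(ci,p):
    q=R.from_quat(ci["attitude"]).inv().apply(np.array(p)-ci["origin"]);return ci["cx"]+ci["fx"]*q[0]/-q[2],ci["cy"]+ci["fy"]*q[1]/q[2]
E
python3 - <<'E'
from bench import r
from h import *
T,S=r.camera_info("top"),r.camera_info("side")
for n,a,b in [("gripL",(50,543),(160,556)),("gripR",(178,580),(244,516)),("rim",(163,393),(133,432)),("c++",(438,140),(126,264)),("c+-",(622,121),(200,195)),("c--",(660,362),(332,263)),("c-+",(472,384),(265,340)),("tip+",(600,282),(286,138)),("tip-",(738,270),(328,96)),("back+",(568,55),(172,82)),("back-",(703,42),(211,42))]:
    x,e=tri(ray(T,a[0]/4+285,a[1]/4+115),ray(S,b[0]/3+280,b[1]/3+60));print(n,x.round(4),round(e,4))
x,e=tri(ray(T,213,183),ray(S,214,264));print("red",x)
E
```

```text
gripL [0.4437 0.0163 0.0541] 0.0016
gripR [ 0.4235 -0.0579  0.0454] 0.0014
rim [ 0.5309 -0.0481  0.0637] 0.0011
c++ [ 0.7035 -0.2222 -0.0035] 0.0023
c+- [ 0.7158 -0.3405 -0.0042] 0.0043
c-- [ 0.5617 -0.3574 -0.0042] 0.0015
c-+ [ 0.5469 -0.2401 -0.0036] 0.0011
tip+ [ 0.5685 -0.2615  0.2062] 0.0027
tip- [ 0.5769 -0.3288  0.2024] 0.0008
back+ [ 0.6816 -0.2507  0.2059] 0.0056
back- [ 0.6929 -0.3174  0.2019] 0.0011
red [0.60454634 0.22580429 0.04606259]
```

```bash
cat >> h.py <<'E'
def plan(s,wps,v=3.8,w=6.5):
    """rows (cm,deg) from measured pose through waypoints (x,y,z,yaw of tool x in deg), tool kept down"""
    p=np.array(s["ee_pos"]);X=R.from_quat(s["eef_rot"]).as_matrix()[:,0];a=np.degrees(np.arctan2(X[1],X[0]));print("now",p.round(4),"yaw",round(a,1),"t",s["time"])
    for q in wps:
        n=int(np.ceil(max(np.linalg.norm(np.array(q[:3])-p)*100/v,abs(q[3]-a)/w,1)));st=(np.array(q[:3])-p)/n;da=(q[3]-a)/n
        out=[]
        for i in range(n):
            c,k=np.cos(np.radians(a)),np.sin(np.radians(a));x,y=st[0]*100,st[1]*100
            out.append([x*c+y*k,x*k-y*c,-st[2]*100,-da]);a+=da
        p=np.array(q[:3]);print(n,", ".join("%.1f,%.1f,%.1f,%.1f"%tuple(o) for o in out))
E
python3 - <<'E'
from bench import r
from h import *
s=r.read_state();print(R.from_quat(s["eef_rot"]).as_matrix().round(3))
plan(s,[(.36,-.35,.19,45),(.434,-.021,.19,74.5)])
E
```

```text
[[ 0.951  0.311 -0.   ]
 [ 0.311 -0.951  0.001]
 [-0.    -0.001 -1.   ]]
now [ 0.194  -0.5937  0.1895] yaw 18.1 t 0.1
8 2.9,-2.3,-0.0,-3.4, 3.0,-2.1,-0.0,-3.4, 3.2,-1.9,-0.0,-3.4, 3.3,-1.7,-0.0,-3.4, 3.4,-1.5,-0.0,-3.4, 3.4,-1.3,-0.0,-3.4, 3.5,-1.1,-0.0,-3.4, 3.6,-0.9,-0.0,-3.4
9 3.2,-2.0,-0.0,-3.3, 3.3,-1.8,-0.0,-3.3, 3.4,-1.6,-0.0,-3.3, 3.5,-1.4,-0.0,-3.3, 3.5,-1.2,-0.0,-3.3, 3.6,-1.0,-0.0,-3.3, 3.7,-0.8,-0.0,-3.3, 3.7,-0.6,-0.0,-3.3, 3.7,-0.4,-0.0,-3.3
```

Emit:
arm_command:
  moves: [2.9,-2.3,0,-3.4,3.0,-2.1,0,-3.4,3.2,-1.9,0,-3.4,3.3,-1.7,0,-3.4,3.4,-1.5,0,-3.4,3.4,-1.3,0,-3.4,3.5,-1.1,0,-3.4,3.6,-0.9,0,-3.4]
  fingers: 55

```text
time: 0.77
ee_pos: [0.36, -0.3478, 0.19]
eef_rot: [0.922, 0.386, -0.0, 0.0]
ft_force: [1.6, -0.9, 1.1]
width: 0.0495
grip_force: 0.0
```

Emit:
arm_command:
  moves: [3.2,-2.0,0,-3.3,3.3,-1.8,0,-3.3,3.4,-1.6,0,-3.3,3.5,-1.4,0,-3.3,3.5,-1.2,0,-3.3,3.6,-1.0,0,-3.3,3.7,-0.8,0,-3.3,3.7,-0.6,0,-3.3,3.7,-0.4,0,-3.3,0,0,0,0,0,0,0,0,0,0,0,0]

```text
time: 1.77
ee_pos: [0.4332, -0.0206, 0.1899]
eef_rot: [0.793, 0.609, -0.0, -0.0]
ft_force: [-0.1, -0.8, 0.2]
width: 0.0479
grip_force: 0.0
```

```bash
python3 - <<'E'
from bench import r
from h import *
import cv2,json
ci=r.camera_info("wrist");cv2.imwrite("pics/w1.png",r.camera("wrist")[:,:,::-1])
np.savez("w1.npz",**ci)
print(ci,proj(ci,(.434,-.021,.056)),proj(ci,(.531,-.048,.072)),proj(ci,(.599,-.29,.2)))
plan(r.read_state(),[])
E
```

```text
{'fx': 342.8290871124435, 'fy': 342.8290871124435, 'cx': 325.7034314762443, 'cy': 200.67873348440284, 'origin': array([0.45539533, 0.06038339, 0.38399534]), 'attitude': array([-0.15310625,  0.02077524, -0.12847936,  0.97960192])} (np.float64(326.4937007750292), np.float64(180.3864346351234)) (np.float64(433.3770631661305), np.float64(185.73364219238553)) (np.float64(620.3326233442618), np.float64(497.31553820892384))
now [ 0.4332 -0.0211  0.1899] yaw 74.9 t 1.8167
```

View pics/w1.png

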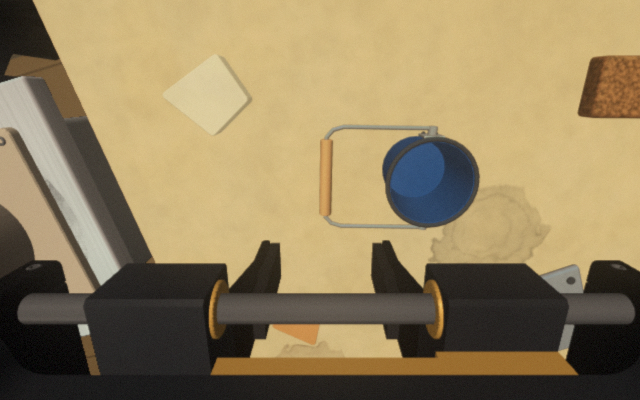

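The wrist view shows the grip centre at (326,178), predicted (326,180), and the rim centre at (433,182), predicted (433,186). My estimate holds within about 2 mm, so I'll descend and close gently.

Emit:
arm_command:
  moves: [0.2,0,3.8,0,0,0,3.8,0,0,0,3.8,0,0,0,2.6,0,0,0,1.2,0,0,0,0,0,0,0,0,0]

```text
time: 2.4
ee_pos: [0.4336, -0.019, 0.038]
eef_rot: [0.794, 0.608, -0.0, -0.001]
ft_force: [0.5, -0.5, 0.1]
width: 0.048
grip_force: 0.0
```

Emit:
arm_command:
  moves: [0,0,0,0,0,0,0,0,0,0,0,0,0,0,0,0,0,0,0,0,0,0,0,0,0,0,0,0,0,0,0,0]
  fingers: 0
  squeeze: 10

```text
time: 3.07
ee_pos: [0.434, -0.0182, 0.0382]
eef_rot: [0.793, 0.609, -0.0, 0.0]
ft_force: [-0.6, -0.8, 0.1]
width: 0.0037
grip_force: 0.0
```

```bash
python3 - <<'E'
from bench import r
from h import *
import cv2
s=r.read_state();plan(s,[]);print(s["width"],s["grip_force"],s["ft_force"])
im=[r.camera(n)[:,:,::-1] for n in("side","top")]
a=cv2.resize(im[0][130:270,260:420],None,fx=2.5,fy=2.5);b=cv2.resize(im[1][160:300,260:420],None,fx=2.5,fy=2.5)
cv2.imwrite("pics/g1.png",np.hstack([a,b]))
ps=s["ee_pos"]; g=np.array([ps[0],ps[1],.056]);hx=np.array([.531,-.046]);print(g,hx-g[:2],np.linalg.norm(hx-g[:2]))
E
```

```text
now [ 0.434  -0.0182  0.0382] yaw 75.0 t 3.0667
0.0037232849952784763 0.0 [-0.62712327 -0.82340492  0.06699887]
[ 0.4340192  -0.01824504  0.056     ] [ 0.0969808  -0.02775496] 0.10087424864713
```

View pics/g1.png

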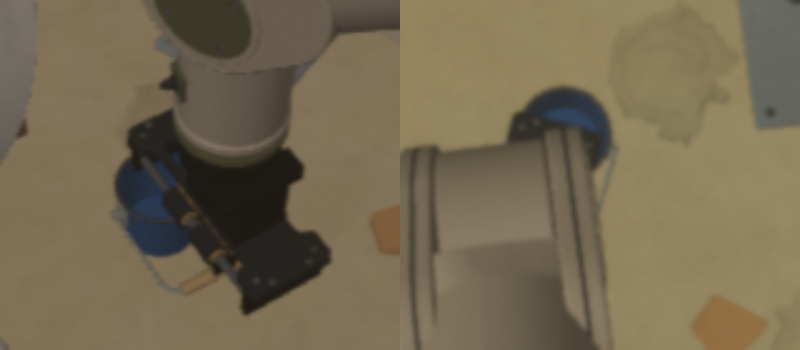

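The fingers have closed to 3.7 mm without holding anything, so the grasp missed in height. I'll check from the wrist.

```bash
python3 - <<'E'
from bench import r
from h import *
import cv2
ci=r.camera_info("wrist");im=r.camera("wrist")[:,:,::-1];cv2.imwrite("pics/w2.png",im[100:,160:500].repeat(2,0).repeat(2,1)[:600])
T=r.camera_info("top");W=dict(np.load("w1.npz"))
for a,b in[((50,543),(326,140)),((178,580),(325,215)),((163,393),(433,182))]:
    print(tri(ray(T,(a[0]+.5)/4+284.5,(a[1]+.5)/4+114.5),ray(W,*b)))
for z in(.04,.056,.07):print(z,proj(ci,(.434,-.019,z)))
print(r.read_state()["width"])
E
```

```text
(array([0.4445911 , 0.01758298, 0.05922913]), np.float64(0.00108960602139446))
(array([ 0.42417588, -0.05620283,  0.05542771]), np.float64(0.0015434652054552326))
(array([ 0.53258772, -0.04670367,  0.06515691]), np.float64(0.0004885208514199792))
0.04 (np.float64(325.60187993706523), np.float64(236.7230989987278))
0.056 (np.float64(325.56832945019727), np.float64(248.1954197334641))
0.07 (np.float64(325.53432189980043), np.float64(259.8240296875086))
0.0012753383376650535
```

View pics/w2.png

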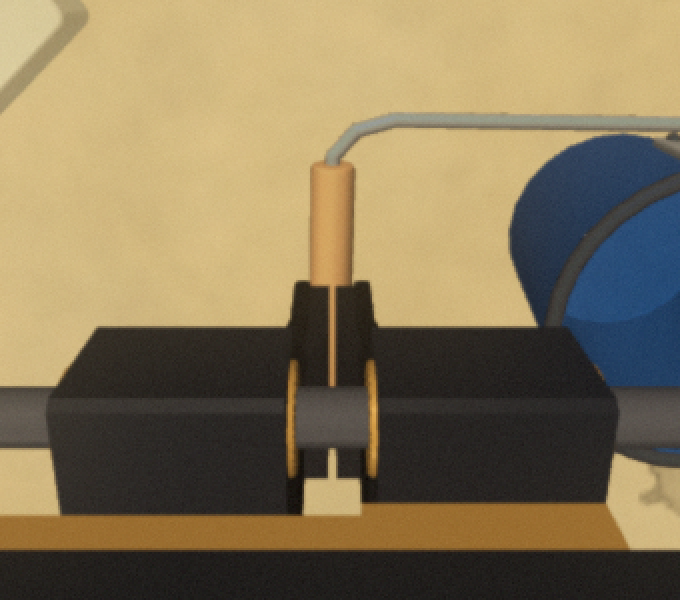

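```bash
python3 - <<'E'
from bench import r
from h import *
ci=r.camera_info("wrist");W=dict(np.load("w1.npz"))
for z in(.016,.026,.036,.046,.056,.066):
    p=np.array([.4446,.0176,z]);n=np.array([.965,-.26,0])*.006
    print(z,proj(ci,p),proj(ci,p+n)[0]-proj(ci,p-n)[0],"w1",proj(W,p))
print(tri(ray(ci,160+331/2,100+163/2),ray(W,326,140)))
s=r.read_state();print(s["ee_pos"],ci["origin"])
E
```

```text
0.016 (np.float64(326.9097820263293), np.float64(166.99332001547705)) 18.67652378541112 w1 (np.float64(326.75171025052583), np.float64(134.4135120060267))
0.026 (np.float64(326.94931445339773), np.float64(170.43357390993918)) 19.52103240593499 w1 (np.float64(326.7667131097906), np.float64(135.58646225467595))
0.036 (np.float64(326.9925913216226), np.float64(174.19968253243937)) 20.445531403715904 w1 (np.float64(326.78254453589307), np.float64(136.82419133389158))
0.046 (np.float64(327.0401710788013), np.float64(178.34024401752347)) 21.461950586635396 w1 (np.float64(326.7992751172524), np.float64(138.1322179719607))
0.056 (np.float64(327.0927290317754), np.float64(182.9140259937998)) 22.584716157766422 w1 (np.float64(326.81698369486537), np.float64(139.516706098371))
0.066 (np.float64(327.15108960073877), np.float64(187.99277246974393)) 23.831439746563547 w1 (np.float64(326.83575860464015), np.float64(140.98456197171186))
(array([0.44334052, 0.01606526, 0.04605545]), np.float64(5.579582564993069e-05))
[ 0.43396504 -0.01820064  0.03810841] [0.45603465 0.06270517 0.23225559]
```

The picture shows the grip running underneath the shut fingertips (tips at crop row 283, with wood visible through the gap). The pads are therefore above the grip. I'll open, go 2.3 cm lower and close again; the tips stay about 15 mm above the bench.

Emit:
arm_command:
  moves: [0,0,0,0,0,0,0,0,0,0,0,0,0,0,0,0,0,0,0,0,0,0,0,0,0,0,0,0,0,0,0,0,0,0,0.8,0,0,0,0.8,0,0,0,0.7,0,0,0,0,0]
  fingers: 55

```text
time: 4.22
ee_pos: [0.4327, -0.0181, 0.0133]
eef_rot: [0.793, 0.609, -0.001, -0.001]
ft_force: [0.5, -0.1, -0.3]
width: 0.0478
grip_force: 0.0
```

Emit:
arm_command:
  moves: [0,0,0,0,0,0,0,0,0,0,0,0,0,0,0,0,0,0,0,0,0,0,0,0,0,0,0,0,0,0,0,0,0,0,0,0]
  fingers: 0

```text
time: 4.97
ee_pos: [0.434, -0.0183, 0.0152]
eef_rot: [0.793, 0.609, -0.0, 0.0]
ft_force: [-1.0, 0.1, 0.7]
width: 0.0112
grip_force: 10.0
```

It's held now (11.2 mm, 10 N), but probably near the tips. I'll regrip 8 mm lower for a secure hold.

Emit:
arm_command:
  moves: [0,0,0,0,0,0,0,0,0,0,0,0,0,0,0,0,0,0,0.4,0,0,0,0.4,0,0,0,0,0]
  fingers: 40

```text
time: 5.55
ee_pos: [0.4334, -0.0182, 0.0062]
eef_rot: [0.793, 0.609, -0.0, -0.0]
ft_force: [0.7, -0.6, -0.2]
width: 0.0343
grip_force: 0.0
```

Emit:
arm_command:
  moves: [0,0,0,0,0,0,0,0,0,0,0,0,0,0,0,0,0,0,0,0,0,0,0,0,0,0,0,0]
  fingers: 0

```text
time: 6.13
ee_pos: [0.434, -0.0182, 0.0072]
eef_rot: [0.793, 0.609, -0.0, 0.0]
ft_force: [-0.0, 0.4, 1.2]
width: 0.0116
grip_force: 10.0
```

```bash
python3 - <<'E'
from bench import r
from h import *
import cv2
s=r.read_state();plan(s,[]);print(s["width"],s["grip_force"],s["ft_force"])
im=r.camera("wrist")[:,:,::-1];cv2.imwrite("pics/w3.png",im[100:,160:500].repeat(2,0).repeat(2,1)[:600])
E
```

```text
now [ 0.434  -0.0182  0.0072] yaw 75.0 t 6.1333
0.011576628450418892 9.992677867412567 [-0.01765697  0.35251656  1.19059952]
```

View pics/w3.png

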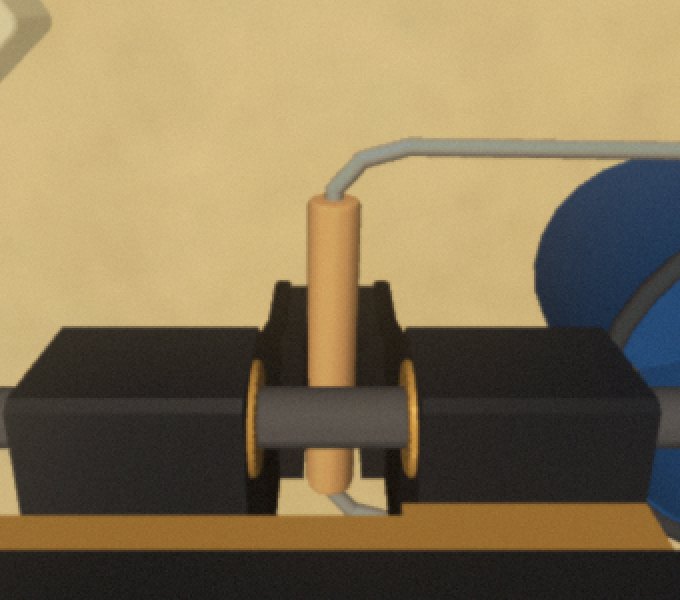

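The grip is now well inside the pads. I'll swing the bail up along a 100 mm arc.

Emit:
arm_command:
  moves: [0,0.05,-1.05,0,0,0.16,-1.03,0,0,0.27,-1.01,0,0,0.38,-0.98,0,0,0.47,-0.93,0,0,0.57,-0.88,0,0,0,0,0]

```text
time: 6.77
ee_pos: [0.4542, -0.0234, 0.0681]
eef_rot: [0.794, 0.609, 0.001, 0.001]
ft_force: [-4.1, 0.4, 4.1]
width: 0.0111
grip_force: 10.0
```

Emit:
arm_command:
  moves: [-0.05,0.66,-0.81,0,-0.05,0.74,-0.74,0,-0.05,0.81,-0.66,0,-0.05,0.88,-0.57,0,0,0.93,-0.47,0,0,0.98,-0.38,0,0,0,0,0]

```text
time: 7.35
ee_pos: [0.5026, -0.0384, 0.1032]
eef_rot: [0.794, 0.608, 0.001, 0.001]
ft_force: [-0.7, 1.7, 3.8]
width: 0.0113
grip_force: 10.0
```

Emit:
arm_command:
  moves: [0,1.01,-0.27,0,0,1.03,-0.16,0,0,1.05,-0.05,0,0,0,0,0,0,0,0,0,0,0,0,0]

```text
time: 7.85
ee_pos: [0.5299, -0.0456, 0.1073]
eef_rot: [0.793, 0.609, 0.0, 0.0]
ft_force: [-0.4, 1.6, 3.3]
width: 0.0111
grip_force: 10.0
```

```bash
python3 - <<'E'
from bench import r
from h import *
import cv2
s=r.read_state();plan(s,[]);print(s["width"],s["grip_force"],s["ft_force"])
im=[r.camera(n)[:,:,::-1] for n in("side","top","wrist")]
a=cv2.resize(im[0][130:270,260:420],None,fx=2.5,fy=2.5);c=cv2.resize(im[2][100:380,160:480],None,fx=1.25,fy=1.25)
cv2.imwrite("pics/g2.png",np.hstack([a,c]))
E
```

```text
now [ 0.5299 -0.0456  0.1073] yaw 75.0 t 7.85
0.01109541457440867 9.988473728299141 [-0.40919606  1.64846199  3.30767518]
```

View pics/g2.png

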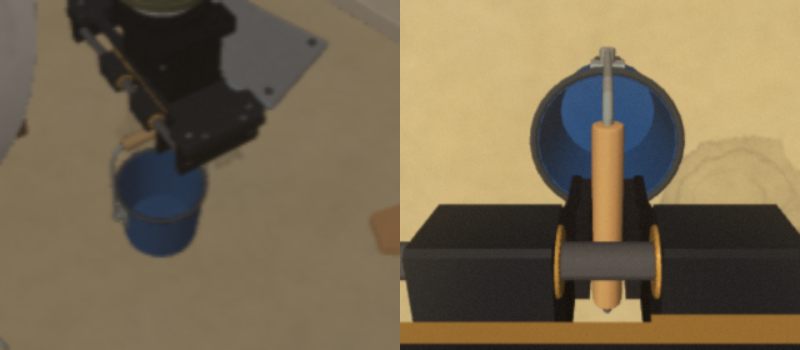

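The bail is upright over the pot, and the pot still stands level on the bench. I'll squeeze harder and lift.

Emit:
arm_command:
  moves: [0,0,0,0,0,0,0,0,0,0,-0.3,0,0,0,-0.5,0,0,0,-0.8,0,0,0,-1,0,0,0,-1.2,0,0,0,-1.2,0,0,0,-1.2,0,0,0,-1,0,0,0,-0.7,0,0,0,-0.3,0]
  squeeze: 40

```text
time: 9.0
ee_pos: [0.5305, -0.046, 0.1906]
eef_rot: [0.793, 0.609, 0.001, 0.001]
ft_force: [-0.4, -1.0, -4.6]
width: 0.0108
grip_force: 40.0
```

```bash
python3 - <<'E'
from bench import r
from h import *
s=r.read_state();print(s["ft_force"],s["width"]);plan(s,[(.470,-.3045,.191,96.4)],v=1.2)
E
```

```text
[-0.40472277 -1.03073735 -4.63547789] 0.010772500304920291
now [ 0.5305 -0.046   0.1906] yaw 75.0 t 9.0
23 -1.2,0.0,-0.0,-0.9, -1.2,0.0,-0.0,-0.9, -1.2,-0.0,-0.0,-0.9, -1.2,-0.0,-0.0,-0.9, -1.2,-0.0,-0.0,-0.9, -1.2,-0.1,-0.0,-0.9, -1.2,-0.1,-0.0,-0.9, -1.2,-0.1,-0.0,-0.9, -1.1,-0.1,-0.0,-0.9, -1.1,-0.1,-0.0,-0.9, -1.1,-0.2,-0.0,-0.9, -1.1,-0.2,-0.0,-0.9, -1.1,-0.2,-0.0,-0.9, -1.1,-0.2,-0.0,-0.9, -1.1,-0.2,-0.0,-0.9, -1.1,-0.2,-0.0,-0.9, -1.1,-0.3,-0.0,-0.9, -1.1,-0.3,-0.0,-0.9, -1.1,-0.3,-0.0,-0.9, -1.1,-0.3,-0.0,-0.9, -1.1,-0.3,-0.0,-0.9, -1.1,-0.4,-0.0,-0.9, -1.1,-0.4,-0.0,-0.9
```

The wrist force shows the pot's weight (4.6 N), so it is lifted. Next I'll carry it to the front of the stand.

Emit:
arm_command:
  moves: [-0.4,0,0,-0.9,-0.8,0,0,-0.9,-1.2,0,0,-0.9,-1.2,0,0,-0.9,-1.2,0,0,-0.9,-1.2,-0.1,0,-0.9,-1.2,-0.1,0,-0.9,-1.2,-0.1,0,-0.9,-1.2,-0.1,0,-0.9,-1.2,-0.1,0,-0.9,-1.2,-0.2,0,-0.9,-1.2,-0.2,0,-0.9]

```text
time: 10.0
ee_pos: [0.4982, -0.1756, 0.1882]
eef_rot: [0.732, 0.681, -0.0, -0.001]
ft_force: [0.4, 0.1, -5.5]
width: 0.0108
grip_force: 40.0
```

Emit:
arm_command:
  moves: [-1.2,-0.2,0,-0.9,-1.2,-0.2,0,-0.9,-1.2,-0.2,0,-0.9,-1.2,-0.2,0,-0.9,-1.2,-0.3,0,-0.9,-1.2,-0.3,0,-0.9,-1.2,-0.3,0,-0.9,-1.2,-0.3,0,-0.9,-1.2,-0.4,0,-0.9,-1.1,-0.4,0,-0.9,-0.8,-0.4,0,-0.9,-0.5,-0.4,0,-0.7]

```text
time: 11.0
ee_pos: [0.4628, -0.3089, 0.1881]
eef_rot: [0.666, 0.746, -0.0, -0.001]
ft_force: [-0.2, -0.4, -5.6]
width: 0.0106
grip_force: 40.0
```

Emit:
arm_command:
  moves: [0,0,0,0,0,0,0,0,0,0,0,0,0,0,0,0,0,0,0,0,0,0,0,0]

```text
time: 11.5
ee_pos: [0.4641, -0.3072, 0.1891]
eef_rot: [0.666, 0.746, 0.0, 0.0]
ft_force: [-0.2, 0.4, -5.8]
width: 0.0106
grip_force: 40.0
```

```bash
python3 - <<'E'
from bench import r
from h import *
import cv2
s=r.read_state();plan(s,[(.599,-.290,.191,96.4)],v=1.2);print(s["ft_force"],s["width"])
im=[r.camera(n)[:,:,::-1] for n in("side","top","wrist")]
for n,i in zip(("s","t","w"),im):cv2.imwrite(f"pics/h1{n}.png",i)
a=cv2.resize(im[0][50:200,280:440],None,fx=2.5,fy=2.5);c=im[2][:375,120:520]
cv2.imwrite("pics/h1.png",np.hstack([a,c]))
ci=r.camera_info("wrist")
c,k=np.cos(np.radians(6.4)),np.sin(np.radians(6.4))
for n,q in[("tip+",(-.058,.032,.214)),("tip-",(-.058,-.032,.214)),("hol+",(-.03,.032,.194)),("hol-",(-.03,-.032,.194))]:
    p=(.629+c*q[0]-k*q[1],-.2865+k*q[0]+c*q[1],q[2]);u=np.array(proj(ci,p));print(n,np.array(p).round(4),u.round(1),(u-[120,0]).round())
E
```

```text
now [ 0.4641 -0.3072  0.1891] yaw 96.4 t 11.5
12 0.0,1.1,-0.0,0.0, 0.0,1.1,-0.0,0.0, 0.0,1.1,-0.0,0.0, 0.0,1.1,-0.0,0.0, 0.0,1.1,-0.0,0.0, 0.0,1.1,-0.0,0.0, 0.0,1.1,-0.0,0.0, 0.0,1.1,-0.0,0.0, 0.0,1.1,-0.0,0.0, 0.0,1.1,-0.0,0.0, 0.0,1.1,-0.0,0.0, 0.0,1.1,-0.0,0.0
[-0.18237723  0.37396774 -5.81844742] 0.010612670695482182
tip+ [ 0.5678 -0.2612  0.214 ] [536.4 192.1] [416. 192.]
tip- [ 0.5749 -0.3248  0.214 ] [515.3 299.7] [395. 300.]
hol+ [ 0.5956 -0.258   0.194 ] [565.1 182.3] [445. 182.]
hol- [ 0.6028 -0.3216  0.194 ] [543.2 281.3] [423. 281.]
```

View pics/h1.png

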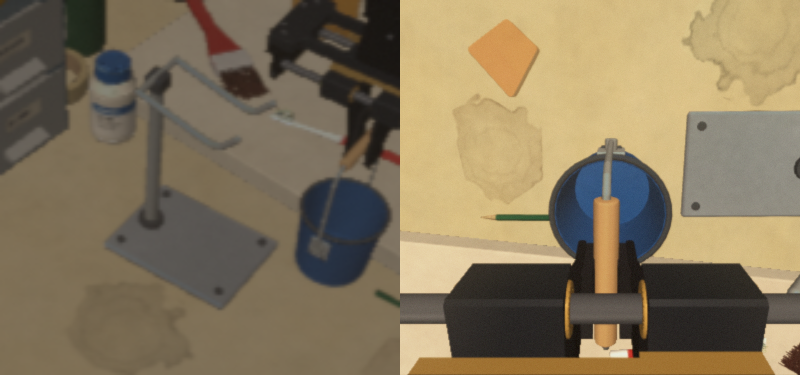

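The pot hangs level, gripped centrally. The front edge of the base plate shows at full-frame pixels (407,112) and (402,215). I can use those to check the stand's pose numerically, since all 10 views are used.

```bash
python3 - <<'E'
from bench import r
from h import *
import cv2
W,T=r.camera_info("wrist"),r.camera_info("top")
P=[]
for uv in((407,112),(402,215)):
    o,d=ray(W,*uv);P.append(o+d*(.01-o[2])/d[2])
m=(P[0]+P[1])/2;e=P[0]-P[1];a=np.arctan2(-e[0],e[1]);print("wrist corners",P,np.linalg.norm(e),"yaw",np.degrees(a),"centre",m+.08*np.array([np.cos(a),np.sin(a),0]))
C=[]
for u,v in((438,140),(622,121),(660,362),(472,384)):
    o,d=ray(T,(u+.5)/4+284.5,(v+.5)/4+114.5);C.append(o+d*(.01-o[2])/d[2])
print("top centre",np.mean(C,0))
for u,v in((600,282),(738,270)):
    o,d=ray(T,(u+.5)/4+284.5,(v+.5)/4+114.5);print("tip top",o+d*(.214-o[2])/d[2])
S=r.camera_info("side")
for u,v in((286,138),(328,96)):
    o,d=ray(S,(u+.5)/3+279.5,(v+.5)/3+59.5);print("tip side",o+d*(.214-o[2])/d[2])
# tips in wrist frame: brightness in the right part
im=cv2.imread("pics/h1w.png");g=im[150:330,480:640];cv2.imwrite("pics/x.png",g)
E=cv2.Canny(cv2.cvtColor(g,cv2.COLOR_BGR2GRAY),40,100)
for row in E[::6,::3]: print("".join("#" if x else "." for x in row))
E
```

```text
wrist corners [array([ 0.54207811, -0.23554672,  0.01      ]), array([ 0.55768278, -0.35020465,  0.01      ])] 0.11571494257725498 yaw 7.7502029504912295 centre [ 0.62914968 -0.28208733  0.01      ]
top centre [ 0.63115602 -0.2847477   0.01      ]
tip top [ 0.56923982 -0.25753478  0.214     ]
tip top [ 0.57562686 -0.32337132  0.214     ]
tip side [ 0.5631198  -0.25532593  0.214     ]
tip side [ 0.57016324 -0.3172157   0.214     ]
......................................................
...................#...#..............................
................#..#.#................................
...........#.............#............................
..................................................####
..............####......#.............................
...............##....#.###............................
..................##..........#.................#.....
...................................#..................
...............#....#..................#..............
............................................#.........
.##################..............................#....
......
[... 283 characters left out ...]
........................#.............#.
..................................................#...
.....................................#......###......#
.......##.###....##....####.....................#.....
..............#.......................................
...........#.........#........###..#..................
................#.....................................
......................................................
..................................................#...
...#...............................................#..
......................................................
...........#.......................................#..
..#########.####.###..#.##.#####.##.##############....
```

The stand estimates agree within about 4 mm; the hollow is at (0.599,-0.287). I'll enter from the front, 13.7 cm along tool y and 0.5 cm sideways.

Emit:
arm_command:
  moves: [0.2,0.3,0,0,0.2,0.6,0,0,0.1,0.9,0,0,0,1.1,0,0,0,1.2,0,0,0,1.2,0,0,0,1.2,0,0,0,1.2,0,0,0,1.2,0,0,0,1.2,0,0,0,1.1,0,0,0,1.0,0,0]

```text
time: 12.65
ee_pos: [0.5862, -0.2883, 0.1886]
eef_rot: [0.666, 0.746, 0.0, -0.0]
ft_force: [0.1, 0.2, -5.5]
width: 0.0108
grip_force: 40.0
```

Emit:
arm_command:
  moves: [0,0.8,0,0,0,0.5,0,0,0,0.2,0,0,0,0,0,0,0,0,0,0,0,0,0,0,0,0,0,0]

```text
time: 13.23
ee_pos: [0.599, -0.2878, 0.1893]
eef_rot: [0.667, 0.745, -0.0, 0.0]
ft_force: [0.5, -0.5, -4.9]
width: 0.0108
grip_force: 40.0
```

```bash
python3 - <<'E'
from bench import r
from h import *
import cv2
s=r.read_state();plan(s,[]);print(s["ft_force"],s["width"])
S=r.camera_info("side");im=r.camera("side");cv2.imwrite("pics/i1.png",im[:,:,::-1])
hsv=cv2.cvtColor(im,cv2.COLOR_RGB2HSV)[50:260,240:460]
m=((hsv[...,0]>100)&(hsv[...,0]<125)&(hsv[...,1]>110)).astype(np.uint8)
n,l,st,c=cv2.connectedComponentsWithStats(m);i=1+st[1:,4].argmax();print("blue",st[i],c[i]+[240,50])
p=np.array(s["ee_pos"]);print("pred pot mid",proj(S,p+[0,0,.049-.156+.036]))
E
```

```text
now [ 0.599  -0.2878  0.1893] yaw 96.4 t 13.2333
[ 0.53180482 -0.4801871  -4.90117953] 0.010814786543010827
blue [123  54  22  19 268] [374.03731343 114.11940299]
pred pot mid (np.float64(368.3294828078024), np.float64(121.85585048153163))
```

Emit:
arm_command:
  moves: [0,0,0.5,0,0,0,0.7,0,0,0,0.7,0,0,0,0.6,0,0,0,0.4,0,0,0,0.2,0,0,0,0,0,0,0,0,0]

```text
time: 13.95
ee_pos: [0.5995, -0.2874, 0.1581]
eef_rot: [0.667, 0.745, 0.0, 0.0]
ft_force: [-0.6, 0.5, -4.9]
width: 0.0106
grip_force: 40.0
```

Emit:
arm_command:
  moves: [0,0,0.2,0,0,0,0.2,0,0,0,0.1,0,0,0,0,0,0,0,0,0]

```text
time: 14.37
ee_pos: [0.5994, -0.2874, 0.1531]
eef_rot: [0.667, 0.745, 0.0, 0.0]
ft_force: [-0.4, -0.4, -5.5]
width: 0.0103
grip_force: 40.0
```

Emit:
arm_command:
  moves: [0,0,0.1,0,0,0,0.1,0,0,0,0.1,0,0,0,0,0,0,0,0,0]

```text
time: 14.78
ee_pos: [0.5998, -0.2875, 0.1512]
eef_rot: [0.667, 0.745, 0.0, 0.001]
ft_force: [-2.9, 2.3, 6.3]
width: 0.0107
grip_force: 40.0
```

Contact is at the expected height (the grip is at about 0.200 m). I'll ease off 1 mm and open.

Emit:
arm_command:
  moves: [0,0,-0.1,0,0,0,0,0,0,0,0,0,0,0,0,0]
  squeeze: 5

```text
time: 15.12
ee_pos: [0.5999, -0.2875, 0.1513]
eef_rot: [0.667, 0.745, 0.0, 0.001]
ft_force: [3.0, 0.4, 0.2]
width: 0.0115
grip_force: 5.0
```

Emit:
arm_command:
  moves: [0,0,0,0,0,0,0,0,0,0,0,0,0,0,0,0,0,0,0,0,0,0,0,0,0,0,0,0,0,0,0,0]
  fingers: 40

```text
time: 15.78
ee_pos: [0.5994, -0.2874, 0.1511]
eef_rot: [0.667, 0.745, -0.0, 0.0]
ft_force: [1.6, -0.5, 0.1]
width: 0.0346
grip_force: 0.0
```

```bash
python3 - <<'E'
from bench import r
from h import *
import cv2
s=r.read_state();plan(s,[]);print(s["ft_force"],s["width"])
ci=r.camera_info("wrist");im=r.camera("wrist");cv2.imwrite("pics/j1.png",im[:,:,::-1])
h=cv2.cvtColor(im,cv2.COLOR_RGB2HSV);print([ (n,tuple(h[int(v),int(u)])) for n,(u,v) in (("grip",proj(ci,s["ee_pos"]+[0,0,.049])),("end",proj(ci,s["ee_pos"]+np.array([-.0033,.03,.049]))))])
m=((h[...,0]>8)&(h[...,0]<20)&(h[...,1]>90)&(h[...,2]>110)).astype(np.uint8);m[:, :260]=0;m[:,390:]=0;m[350:]=0
n,l,st,c=cv2.connectedComponentsWithStats(m);print([(st[i].tolist(),c[i].round(1)) for i in range(1,n) if st[i,4]>150])
p=s["ee_pos"]
for t in(.038,-.038):print("pred end",proj(ci,p+np.array([-.1115*t,.9938*t,.049])))
E
```

```text
now [ 0.5994 -0.2874  0.1511] yaw 96.4 t 15.7833
[ 1.62915146 -0.54175785  0.11655206] 0.03455027363289732
[('grip', (np.uint8(17), np.uint8(139), np.uint8(216))), ('end', (np.uint8(17), np.uint8(135), np.uint8(215)))]
[([314, 197, 27, 97, 2397], array([327. , 245.6])), ([316, 324, 24, 24, 506], array([327.2, 334.6]))]
pred end (np.float64(325.48558746963766), np.float64(199.2314288938334))
pred end (np.float64(325.3526164903109), np.float64(340.9815117579343))
```

The grip stays where predicted (wood from row 197 to 348, predicted ends 199 and 341). I'll withdraw straight up.

Emit:
arm_command:
  moves: [0,0,-0.4,0,0,0,-0.8,0,0,0,-1,0,0,0,-1,0,0,0,-1.2,0,0,0,-1.5,0,0,0,-1.5,0,0,0,-1.5,0,0,0,-1.5,0,0,0,-1.5,0,0,0,-1,0,0,0,0,0]

```text
time: 16.83
ee_pos: [0.6004, -0.2875, 0.2834]
eef_rot: [0.667, 0.745, 0.001, 0.002]
ft_force: [0.5, 0.4, 0.5]
width: 0.035
grip_force: 0.0
```

```bash
python3 - <<'E'
from bench import r
from h import *
import cv2
s=r.read_state();plan(s,[]);print(s["ft_force"],s["width"])
def wood(name,box):
    ci=r.camera_info(name);im=r.camera(name);cv2.imwrite(f"pics/k_{name}.png",im[:,:,::-1])
    h=cv2.cvtColor(im,cv2.COLOR_RGB2HSV);m=((h[...,0]>8)&(h[...,0]<20)&(h[...,1]>110)&(h[...,2]>100)).astype(np.uint8)
    k=np.zeros_like(m);k[box[1]:box[3],box[0]:box[2]]=1;n,l,st,c=cv2.connectedComponentsWithStats(m*k)
    print(name,[(st[i].tolist(),c[i].round(1).tolist()) for i in range(1,n) if st[i,4]>60]);return ci,h
g=np.array([.5994,-.2874,.2])
ci,h=wood("wrist",(250,60,400,350))
for t in(.038,0,-.038):print("pred",np.round(proj(ci,g+np.array([-.1115*t,.9938*t,0])),1))
ci,h=wood("side",(300,50,440,200));print("pred side",proj(ci,g))
m=((h[...,0]>100)&(h[...,0]<125)&(h[...,1]>110)).astype(np.uint8);n,l,st,c=cv2.connectedComponentsWithStats(m[50:260,240:460]);i=1+st[1:,4].argmax();print("blue",st[i],c[i]+[240,50],"pred mid",proj(ci,g-[0,0,.12]))
m=(((h[...,0]<6)|(h[...,0]>174))&(h[...,1]>140)).astype(np.uint8)
def red(i):
    h=cv2.cvtColor(i,cv2.COLOR_RGB2HSV);m=(((h[...,0]<6)|(h[...,0]>174))&(h[...,1]>140))[230:300,185:245];return np.argwhere(m).mean(0),m.sum()
print("red",red(cv2.imread("pics/side0.png")[:,:,::-1].copy()),red(cv2.imread("pics/k_side.png")[:,:,::-1].copy()))
E
```

```text
now [ 0.6004 -0.2875  0.2834] yaw 96.4 t 16.8333
[0.45828424 0.42479207 0.52442314] 0.03496522887835146
wrist [([318, 150, 15, 88, 1168], [325.0, 193.7])]
pred [324.2 149.7]
pred [324.2 194.6]
pred [324.2 236. ]
side [([396, 50, 28, 11, 214], [410.6, 54.7]), ([363, 88, 18, 19, 75], [371.8, 96.0])]
pred side (np.float64(371.0727144228443), np.float64(96.77238948643692))
blue [123  64  19  20 296] [371.09797297 123.14864865] pred mid (np.float64(366.8587551307257), np.float64(132.58016710657722))
red (array([32.93981083, 29.74892519]), np.int64(1163)) (array([32.89414802, 29.8020654 ]), np.int64(1162))
```

Emit:
arm_command:
  moves: [0,0,-1,0,0,0,0,0,0,0,0,0,0,0,0,0,0,0,0,0,0,0,0,0,0,0,0,0,0,0,0,0,0,0,0,0,0,0,0,0,0,0,0,0,0,0,0,0]

```text
time: 17.93
ee_pos: [0.5994, -0.2874, 0.2901]
eef_rot: [0.667, 0.745, -0.0, 0.0]
ft_force: [-0.8, -0.6, -0.1]
width: 0.035
grip_force: 0.0
```

```bash
python3 - <<'E'
from bench import r
import cv2,numpy as np
f=lambda:r.camera("wrist")[60:260,250:400].astype(int)
a=f();[r.camera("top") for _ in range(4)];b=f();print(np.abs(a-b).mean())
print(r.close_job())
E
```

```text
1.9364555555555556
the job is handed in; nothing more can be done
None
```

The blue pot now hangs on the drip stand by its upright bail, the red pot is where it was, and I handed the job in at about 18 s; the hand-in returned no verdict.

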